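# Undo a cured glue-up on the model-making bench

### The job

The glue has set, so take the glue-up on the cutting mat apart. First put both weights away - the steel block in the shallow rectangular wooden tray, on its long narrow face just as it stands now, and the brass knob weight upright in the round wooden dish - then lay the plywood press board flat, centred and lengthways on the pile of narrower boards, and last lay the glued housing on the middle of the wire drying rack, lengthways and the same side up as now. Set each thing down rather than drop it, and leave the glue bottle and the screwdriver-bit tower where they stand.

Things in the scene. Friction and masses are not known exactly. Their poses are not given: they have to be found in the camera images.
- block_center (a point): Drilled steel setting block used as a weight, bright with dark holes, 76 long x 25 wide x 51 mm high as it stands on its long narrow face, 0.62 kg. Stands on the press board towards one end; the brass weight is about 76 mm away towards the other (which end is which changes). Point: its centre, 25.5 mm above its underside. x along the 76 mm, y across the 25 mm, z up.
- weight_center (a point): Round brass knob weight, 0.5 kg: a cylinder 46 mm in diameter and 34 mm high with a neck and a 24 mm knob on top, 56 mm high in all; on the press board, at the end that the steel block leaves free. Point: on its axis, half-way up, 28 mm above its underside; the plain cylinder reaches from 28 mm below this point to 6 mm above it. z up.
- board_center (a point): Plywood press board, 160 x 64 x 12 mm, about 85 g, under the two weights and on top of the housing, overhanging the housing's sides by about 7 mm. Point: the board's centre, 6 mm above its underside. x along the 160 mm length, y across the 64 mm width, z up.
- housing_center (a point): The glued part: off-white resin housing of a hand-held device, 220 long x 50 wide x 32 mm high, half-round ends, flat top and bottom, dark glue line round its sides, about 0.16 kg. At the bottom of the stack, on the 3 mm thick green cutting mat; its ends show about 30 mm beyond the press board. Point: its centre, 16 mm above its underside. x along the length, y across the width, z up.
- block_tray: Shallow rectangular wooden tray fixed on the mat, the place of the steel block: outside 112 x 61 mm and 11 mm high, walls 8 mm thick, so 96 x 45 mm inside; the dark-lined floor inside is 5 mm above the underside. Origin: centre of its underside. x along the 112 mm length, z up.
- weight_dish: Round dark wooden dish fixed on the mat, the place of the brass weight: 90 mm outside diameter, 9 mm high, recess 66 mm in diameter whose floor is 5 mm above the underside. Origin: centre of its underside, z up.
- board_pile: Pile of two plain boards fixed one on the other, the place of the press board: each 180 x 46 x 12 mm, the top face 24 mm above the underside. Narrower than the press board, so fingers holding the press board by its sides pass beside it. Origin: centre of its underside. x along the 180 mm length, z up.
- drying_rack: Steel wire drying rack fixed on the mat, the place of the housing: about 250 x 95 mm, cross wires 23.5 mm apart on four legs, their top 35 mm above the underside. Origin: centre of its underside (mat level). x along the 250 mm length, z up.
- glue_bottle: Bystander: small pale glue bottle with a thin nozzle, 24 x 42 mm and 100 mm high, standing near the far edge of the mat. Origin: centre of its underside.
- bit_tower: Bystander: orange tiered screwdriver-bit tower under a clear cap, 68 mm in diameter and 140 mm high, standing near the far edge of the mat. Origin: centre of its underside.

How it is judged:
On the way, in this order (a step that is already met when the one before it is completed fails the run):
1. both weights are put away: the steel block stands in its tray and the brass weight in its dish (horizontal distance between block_center and block_tray below 0.016 m and z of block_center in the frame of block_tray between 0.0265 and 0.0345 m and angle between each of block_center, weight_center's own z axis and vertical below 0.1 rad and horizontal distance between weight_center and weight_dish below 0.014 m and z of weight_center in the frame of weight_dish between 0.029 and 0.037 m), for 0.2 s.
2. then the press board lies on the pile of boards (horizontal distance between board_center and board_pile below 0.015 m and angle between the x axis of board_center and the x axis of board_pile, either way round below 0.2 rad and z of board_center in the frame of board_pile between 0.026 and 0.034 m and angle between board_center's own z axis and vertical below 0.1 rad), for 0.2 s.
At the end, for the whole second after the job is handed in: All released and at rest: block upright on its tray floor (within 16 mm of centre), brass weight on its dish floor (14 mm), board level on the pile (15 mm, lengthways to 0.2 rad), housing same side up on the rack (20 mm, 0.2 rad); tilts under 0.1 rad, heights to 4 mm (all of step 1 and all of step 2 and horizontal distance between housing_center and drying_rack below 0.02 m and angle between the x axis of housing_center and the x axis of drying_rack, either way round below 0.2 rad and z of housing_center in the frame of drying_rack between 0.047 and 0.055 m and angle between housing_center's own z axis and vertical below 0.1 rad and linear speed of each of steel_block, knob_weight, press_board, housing below 0.03 m/s and angular speed of each of steel_block, knob_weight, press_board, housing below 0.3 rad/s); the robot touches nothing.
It fails at once if the glue bottle is moved by more than 30 mm (distance of glue_bottle from where it was at the start of the episode above 0.03 m).
It fails at once if the bit tower is moved by more than 30 mm (distance of bit_tower from where it was at the start of the episode above 0.03 m).
It fails at once if a weight, the board or the housing is let fall (faster than 0.7 m/s while the fingers do not touch it: a drop of more than 25 mm) ((linear speed of steel_block above 0.7 m/s and contact force between steel_block and the fingers below 0.05 N) or (linear speed of knob_weight above 0.7 m/s and contact force between knob_weight and the fingers below 0.05 N) or (linear speed of press_board above 0.7 m/s and contact force between press_board and the fingers below 0.05 N) or (linear speed of housing above 0.7 m/s and contact force between housing and the fingers below 0.05 N)).
It also fails if it takes over 128 s, if anything falls off the work surface, if the arm or the gripper's body presses on something with over 40 N, if the wrist force passes 120 N, or if a joint passes its speed limit or range.

### The arm

A 6-joint arm with a two-finger parallel gripper is mounted at the origin on the work surface. World frame = base frame: x ahead of the robot, y to its left, z up, the work surface at z = 0. Lengths are in m, angles in rad, forces in N, time in s.
With the tool pointing down it reaches from about 0.2 to 0.875 m from the base axis. Payload 3.4 kg.
Tool frame: the origin (TCP) lies between the finger pads; the fingertips stand 25 mm ahead of it and the grasp point (between the pads) lies 6 mm ahead of it (r.nose_length is the z of the fingertips in the tool frame, in m); z points along the fingers, y is the line along which they close (so a half turn about z gives the same grasp; the last joint's range is limited). The gripper opens to 94 mm and grips with 3 to 60 N. Pads are 16 mm wide; open, the fingers measure 119 mm over their backs; the gripper's body (75 mm by 177 mm) begins 78 mm behind the grasp point.
Start: joints at [1.118, 0.276, 1.505, -0, 1.361, -0.121], TCP at [0.187, 0.544, 0.21] pointing down, gripper open.
Joint ranges: [-2.89, 2.89], [-0.75, 2.08], [0.22, 2.7], [-1.18, 4.32], [0.11, 2.71], [-2.7, 2.7]. Speed limits (rad/s): [2.57, 2.57, 3.14, 3.14, 3.14, 3.14].

### API

Orientations are given as a unit quaternion [w, x, y, z].
In Python, from plant import r, gripper_to, inverse_kinematics, vision, models, telemetry gives the robot as it stands. Calls block until the motion is done:
- r.move_to(position, orientation): joint-space move of the TCP to a pose.
- r.move_l(position, rot=None, vel=0.15, guard=None): straight line of the TCP; rot=None keeps the orientation; vel is the mean speed in m/s. With guard (N) it stops when the force on the tool has changed by that much, and returns True; else False.
- r.movej(angles): joint-space move.
- gripper_to(opening, f_grip=None): finger opening in m; f_grip is the grip in N (None keeps the last); returns when the fingers have stopped.
- r.hold(seconds).
- inverse_kinematics(position, orientation): joint angles nearest the present ones, or None.
- vision.snapshot(name): name is "scene" or "top" or "wrist"; returns the picture (400x640x3 uint8, red, green, blue); there is no depth.
- vision.get_calibration(name): a dict with "fx", "fy", "cx", "cy" (pixels), "position" and "orientation" of the camera in the world. Camera axes: x right, y down, z forward; pixel columns grow to the right and rows downward; lengths in m; the calibration is good to about 2 mm. A picture is of the moment at which its call begins: read the wrist's pose just before it. get_calibration takes no time and is no camera call; for the wrist camera it gives the pose at the moment of the call.
A pose or a line that the arm cannot do raises r.PlanningError and nothing moves.
- r.sign_off(): hands the job in; it is judged then, once.
Trained networks look in the newest picture that a camera, given by its name, has taken for a name from the list of things; names that differ only in an ending like _2 or _b are one class to them, and where a whole thing is asked for, a point or a joint stands for the part that bears it (a point fixed in the world has none). Each returns a list of dicts, best first, with "score" (0 to 1); they miss things now and then, are a little off and sometimes report something else, mostly with a low value. They report only what shows in the picture. A call takes as long as a camera call.
- models.boxes_of(thing, camera): "at" ([x, y, z] in m, in world coordinates, good to about 4 mm: the middle of the surface that is visible of it).
- models.regions_of(thing, camera): "pixels" (400x640 bool, what is visible of it).
- models.mark_of(thing, camera): "at" ([x, y, z] in m, in world coordinates, good to about 4 mm: a listed point, or the origin of a listed thing).
Readings, each from a call of its own:
- telemetry.current_t(): time.
- telemetry.current_joints(): joint angles.
- telemetry.current_dq(): joint speeds.
- telemetry.current_joint_efforts(): joint torques, N m.
- telemetry.current_ee_pos(): TCP position.
- telemetry.current_tool_rot(): TCP orientation.
- telemetry.current_wrist_force(): force on the tool from outside, world axes, zero at the start.
- telemetry.current_torque(): the same for the moment, N m.
- telemetry.current_opening(): finger opening in m.
- telemetry.current_finger_force(): force on a finger pad.
Only numpy, scipy, OpenCV 4.12 (cv2) and the standard library are available. Lean on these libraries where they do the work, as an engineer would, in place of code of your own. Each camera call takes 0.05 s, during which the arm holds its last target. There are 200 camera calls.

## Working session

There is one attempt and no reset: what is moved stays moved. The work goes in short steps, each a Python script; the robot and the scene stay as the last script left them, time stands still between calls to the robot, and variables do not carry over. Pictures are saved under pics/ and viewed, at most 14 in all, crops included, and the job is handed in when it is done.

```bash
mkdir -p pics; ls; python3 - <<'E'
from plant import r, gripper_to, inverse_kinematics, vision, models, telemetry
import cv2, numpy as np
for c in ("scene","top"):
    im=vision.snapshot(c); cv2.imwrite(f"pics/{c}0.png",im[...,::-1])
    k=vision.get_calibration(c); print(c,{a:np.round(b,3).tolist() for a,b in k.items()})
    for n in ["block_center","weight_center","board_center","housing_center","block_tray","weight_dish","board_pile","drying_rack","glue_bottle","bit_tower"]:
        m=models.mark_of(n,c); print(n,[(np.round(d["at"],3).tolist(),round(d["score"],2)) for d in m[:2]])
print(telemetry.current_t(), telemetry.current_tool_rot(), r.nose_length)
E
```

```text
pics
scene {'fx': 389.678, 'fy': 389.678, 'cx': 315.943, 'cy': 201.189, 'position': [1.026, 0.496, 0.873], 'orientation': [-0.123, 0.327, 0.879, -0.324]}
block_center [([0.561, 0.028, 0.074], 0.71)]
weight_center [([0.743, -0.104, 0.008], 0.7), ([0.515, 0.019, 0.04], 0.39)]
board_center [([0.515, 0.018, 0.039], 0.8)]
housing_center [([0.519, 0.02, 0.021], 0.76)]
block_tray [([0.612, -0.281, -0.004], 0.88), ([0.744, 0.113, 0.002], 0.49)]
weight_dish [([0.597, 0.305, 0.009], 0.56)]
board_pile [([0.385, 0.276, 0.005], 0.69)]
drying_rack [([0.381, -0.291, 0.005], 0.69)]
glue_bottle []
bit_tower [([0.746, 0.111, 0.002], 0.91)]
top {'fx': 424.444, 'fy': 424.444, 'cx': 319.081, 'cy': 206.351, 'position': [0.484, -0.016, 1.157], 'orientation': [0.038, -0.699, 0.714, -0.015]}
block_center [([0.553, 0.026, 0.073], 0.8)]
weight_center [([0.482, 0.01, 0.078], 0.72), ([0.748, 0.115, 0.006], 0.28)]
board_center [([0.518, 0.022, 0.044], 0.96)]
housing_center []
block_tray [([0.612, -0.278, 0.008], 0.69), ([0.596, 0.303, 0.004], 0.57)]
weight_dish [([0.595, 0.306, 0.004], 0.84)]
board_pile [([0.381, 0.278, 0.003], 0.8)]
drying_rack [([0.384, -0.286, 0.002], 0.64), ([0.483, 0.01, 0.081], 0.52)]
glue_bottle [([0.744, -0.101, -0.004], 0.49), ([0.75, 0.115, 0.002], 0.28)]
bit_tower [([0.748, 0.114, 0.009], 0.8), ([0.383, -0.288, 0.003], 0.34)]
1.1 [7.64847259e-06 1.65128376e-01 9.86272081e-01 3.48462893e-05] 0.025
```

View pics/top0.png

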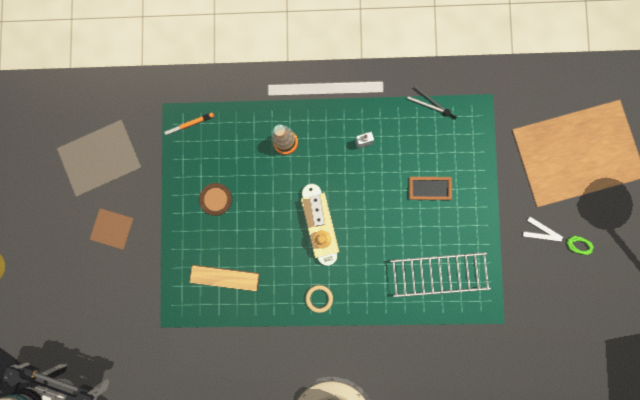

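View pics/scene0.png

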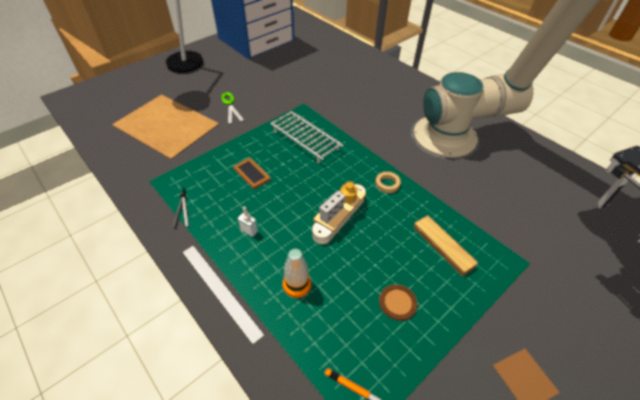

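The top view shows the stack in the middle, from about (311,190) to (327,262), with the steel block at (317,210) and the brass weight at (321,240). The tray is at (430,188), the dish at (216,200), the pile at (224,278) and the rack at (440,275). The scene view agrees with this layout. Next I'll take poses from the masks and from two wrist positions.

```bash
cat > h.py <<'E'
from plant import r, gripper_to, inverse_kinematics, vision, models, telemetry
import cv2, numpy as np
from scipy.spatial.transform import Rotation as Ro
def rays(c,k,px):
    px=np.atleast_2d(px).astype(float)
    d=np.c_[(px[:,0]-k["cx"])/k["fx"],(px[:,1]-k["cy"])/k["fy"],np.ones(len(px))]
    w,x,y,z=k["orientation"]
    return np.array(k["position"]),Ro.from_quat([x,y,z,w]).apply(d)
def at_z(c,k,px,z):
    p,d=rays(c,k,px); return p+d*((z-p[2])/d[:,2])[:,None]
def tri(obs):  # obs: list of (k,pixel)
    A=np.zeros((3,3));b=np.zeros(3)
    for k,px in obs:
        p,d=rays(None,k,px); d=d[0]/np.linalg.norm(d[0]); M=np.eye(3)-np.outer(d,d); A+=M;b+=M@p
    return np.linalg.solve(A,b)
def q(th):  # tool down, tool x along th
    return [0,np.cos(th/2),np.sin(th/2),0]
def rect(mask,k,z):
    n,l,s,_=cv2.connectedComponentsWithStats(mask.astype(np.uint8))
    m=(l==1+np.argmax(s[1:,4]))
    c=max(cv2.findContours(m.astype(np.uint8),cv2.RETR_EXTERNAL,cv2.CHAIN_APPROX_NONE)[0],key=len)[:,0]
    w=at_z(None,k,c,z)[:,:2]
    (cx,cy),(a,b),ang=cv2.minAreaRect((w*1000).astype(np.float32))
    if a<b: a,b=b,a; ang+=90
    return np.round([cx/1000,cy/1000],4),np.round([a,b],1),round(np.deg2rad((ang+90)%180-90),3)
E
python3 - <<'E'
from h import *
k=vision.get_calibration("top"); vision.snapshot("top")
for n,z in [("block_tray",.014),("board_pile",.027),("drying_rack",.038),("weight_dish",.012),("board_center",.047),("housing_center",.035)]:
    m=models.regions_of(n,"top")
    for d in m[:1]: print(n,round(d["score"],2),d["pixels"].sum(),rect(d["pixels"],k,z))
K=[]
for i,(x,y) in enumerate([(.47,.02),(.47,-.06)]):
    r.move_to([x,y,.33],q(np.pi+.2)); r.hold(.3)
    k=vision.get_calibration("wrist"); im=vision.snapshot("wrist"); cv2.imwrite(f"pics/w{i}.png",im[...,::-1]); K.append(k)
    print({a:np.round(b,4).tolist() for a,b in k.items()})
    for n in ["block_center","weight_center","board_center","housing_center"]:
        m=models.mark_of(n,"wrist"); print(n,[(np.round(d["at"],3).tolist(),round(d["score"],2)) for d in m[:1]])
print(telemetry.current_t(),telemetry.current_joints())
E
```

```text
block_tray 0.58 1032 (array([ 0.6128, -0.2756]), array([120.5,  63.2]), np.float64(1.515))
board_pile 0.62 1215 (array([0.3843, 0.2768]), array([182.4,  48.1]), np.float64(1.432))
drying_rack 0.85 728 (array([ 0.341 , -0.2161]), array([86.2, 41.2]), np.float64(-1.07))
weight_dish 0.87 810 (array([0.5951, 0.3051]), array([86.6, 84.7]), np.float64(0.773))
board_center 0.69 932 (array([0.5185, 0.0197]), array([160.1,  65.3]), np.float64(0.212))
housing_center 0.73 322 (array([0.6132, 0.0419]), array([49.7, 31.2]), np.float64(-1.347))
{'fx': 280.8513, 'fy': 280.8513, 'cx': 322.4622, 'cy': 197.5591, 'position': [0.3914, 0.0043, 0.5036], 'orientation': [0.0864, 0.627, 0.767, 0.1056]}
block_center [([0.554, 0.023, 0.07], 0.78)]
weight_center [([0.483, 0.018, 0.076], 0.69)]
board_center [([0.594, 0.307, 0.005], 0.74)]
housing_center []
{'fx': 280.8513, 'fy': 280.8513, 'cx': 322.4622, 'cy': 197.5591, 'position': [0.3913, -0.0753, 0.5037], 'orientation': [0.0864, 0.6267, 0.7672, 0.1058]}
block_center [([0.555, 0.022, 0.074], 0.68)]
weight_center [([0.557, 0.024, 0.074], 0.68)]
board_center [([0.517, 0.024, 0.04], 0.65)]
housing_center [([0.552, 0.023, 0.071], 0.19)]
5.1417 [-2.73286614e-01  7.32187903e-02  1.47065901e+00  2.37599045e-05
  1.59765110e+00 -2.04479341e+00]
```

```bash
python3 - <<'E'
import cv2,numpy as np
a,b=[cv2.imread(f"pics/w{i}.png") for i in (0,1)]
cv2.imwrite("pics/w01.png",np.vstack([cv2.resize(x[60:360,:],None,fx=1,fy=1) for x in (a,b)]))
E
```

```text
(no output)
```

View pics/w01.png

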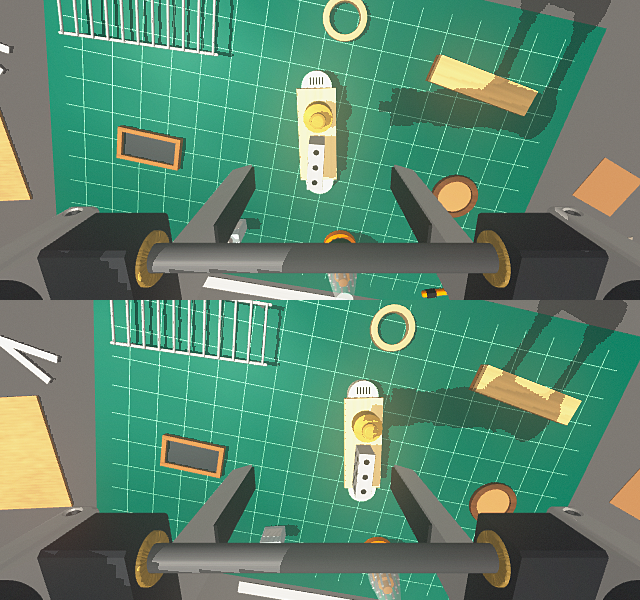

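The wrist views show the stack aligned at about 0.2 rad. In the first, the knob is at (319,177) and the block's holes run from about (316,200) to (314,243). In the second, the knob is at (368,187) and the tray at (192,216). The networks put the block at z about 0.072 and the weight at 0.076, which matches the stack heights. I'll take one closer look at the stack and the rack.

```bash
python3 - <<'E'
from h import *
r.move_to([.56,.03,.25],q(np.pi+.2)); r.hold(.3)
k=vision.get_calibration("wrist"); im=vision.snapshot("wrist"); a=im.copy()
np.save("k_stack.npy",k,allow_pickle=True)
print(np.round(k["position"],3))
for n,z in [("block_center",.098),("weight_center",.081),("board_center",.047),("housing_center",.035)]:
    m=models.regions_of(n,"wrist")
    for d in m[:1]: print(n,round(d["score"],2),rect(d["pixels"],k,z))
    m=models.mark_of(n,"wrist"); print(n,[(np.round(d["at"],3).tolist(),round(d["score"],2)) for d in m[:1]])
r.move_to([.42,-.27,.3],q(np.pi/2+.1)); r.hold(.3)
k=vision.get_calibration("wrist"); im=vision.snapshot("wrist"); b=im.copy()
np.save("k_rack.npy",k,allow_pickle=True)
print(np.round(k["position"],3),telemetry.current_joints())
for n,z in [("drying_rack",.038),("block_tray",.014)]:
    m=models.regions_of(n,"wrist")
    for d in m[:2]: print(n,round(d["score"],2),rect(d["pixels"],k,z))
    m=models.mark_of(n,"wrist"); print(n,[(np.round(d["at"],3).tolist(),round(d["score"],2)) for d in m[:1]])
cv2.imwrite("pics/c.png",np.vstack([a[:300],b[:300]])[...,::-1])
E
```

```text
[0.481 0.013 0.425]
block_center 0.85 (array([0.5498, 0.0247]), array([79.9, 25.5]), np.float64(0.175))
block_center [([0.554, 0.023, 0.072], 0.85)]
weight_center 0.97 (array([0.4792, 0.0144]), array([44.8, 44.1]), np.float64(-1.373))
weight_center [([0.481, 0.016, 0.073], 0.57)]
board_center 0.63 (array([0.5161, 0.0197]), array([159.1,  62.9]), np.float64(0.22))
board_center [([0.518, 0.023, 0.038], 0.74)]
housing_center 0.95 (array([4.241e-01, 4.000e-04]), array([46.5, 25.7]), np.float64(-1.34))
housing_center []
[ 0.411 -0.191  0.474] [-7.09684571e-01  1.21080714e-01  1.48752410e+00  3.64254433e-05
  1.53323728e+00 -8.10889567e-01]
drying_rack 0.64 (array([ 0.382 , -0.2875]), array([248.6,  95.5]), np.float64(-1.508))
drying_rack [([0.386, -0.286, -0.001], 0.83)]
block_tray 0.75 (array([ 0.6085, -0.2785]), array([110.9,  65.4]), np.float64(1.537))
block_tray [([0.615, -0.281, 0.001], 0.59)]
```

View pics/c.png

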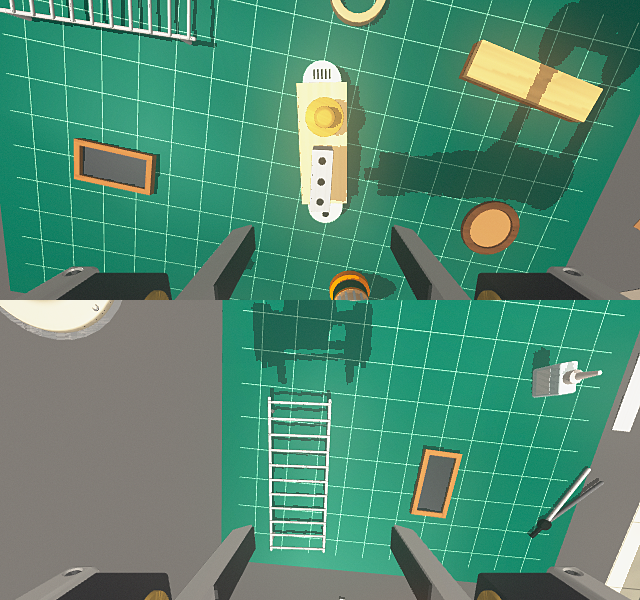

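The stack view puts the block's middle hole at (321,182), the knob at (325,116) and the tray at (115,166). The rack view shows the whole rack at about (300,175) and the tray at (436,183). The estimates agree to about 4 mm, and the sizes match the text. Now I'll move the weights.

```bash
cat >> h.py <<'E'
def pick(xy,zg,th,op,f):
    """zg: height of grasp point"""
    gripper_to(op); r.move_to([*xy,.22],q(th))
    r.move_l([*xy,zg+.026],vel=.15)
    hit=r.move_l([*xy,zg+.006],vel=.05,guard=8)
    gripper_to(0.0,f); r.hold(.2)
    print("grasp hit",hit,"op",round(telemetry.current_opening(),4),"F",np.round(telemetry.current_finger_force(),1))
    p=telemetry.current_ee_pos()
    r.move_l([p[0],p[1],p[2]+.02],vel=.05); r.move_l([p[0],p[1],.25],vel=.15); r.hold(.2)
    print("lifted op",round(telemetry.current_opening(),4),"wf",np.round(telemetry.current_wrist_force(),1))
def place(xy,zg,th,op,guard=3):
    r.move_to([*xy,.25],q(th)); r.hold(.2)
    r.move_l([*xy,zg+.026],vel=.12); r.hold(.3)
    hit=r.move_l([*xy,zg+.006-.004],vel=.015,guard=guard)
    print("place hit",hit,"dz from expected",round(telemetry.current_ee_pos()[2]-zg-.006,4),"wf",np.round(telemetry.current_wrist_force(),1))
    gripper_to(op); p=telemetry.current_ee_pos(); r.move_l([p[0],p[1],p[2]+.02],vel=.05); r.move_l([p[0],p[1],.22],vel=.15)
    print("t",round(telemetry.current_t(),1))
E
python3 - <<'E'
from h import *
pick((.554,.025),.0725+.005,.185,.055,40)
E
```

```text
grasp hit False op 0.0249 F 39.6
lifted op 0.0248 wf [-0.1  0.1 -6.1]
```

```bash
python3 - <<'E'
from h import *
place((.612,-.279),.0335+.005,1.526,.05)
pick((.4815,.0145),.075-.002,.2,.068,40)
place((.5955,.305),.036-.002,.2,.066)
r.move_to([.56,.03,.25],q(np.pi+.2)); r.hold(.3)
k=vision.get_calibration("wrist"); im=vision.snapshot("wrist")
for n,z in [("block_center",.059),("weight_center",.042),("board_center",.047),("housing_center",.035),("board_pile",.027)]:
    m=models.regions_of(n,"wrist")
    for d in m[:1]: print(n,round(d["score"],2),rect(d["pixels"],k,z))
    m=models.mark_of(n,"wrist"); print(n,[(np.round(d["at"],3).tolist(),round(d["score"],2)) for d in m[:1]])
cv2.imwrite("pics/d.png",im[:300,:,::-1])
E
```

```text
place hit True dz from expected 0.0002 wf [-0.3  0.3  5.9]
t 22.4
grasp hit False op 0.0446 F 40.0
lifted op 0.0443 wf [-0.6  0.5 -5. ]
place hit True dz from expected 0.0002 wf [0.4 0.3 5.7]
t 35.5
block_center 0.6 (array([ 0.6024, -0.2629]), array([104.8,  41. ]), np.float64(1.506))
block_center [([0.614, -0.281, 0.03], 0.74)]
weight_center 0.72 (array([0.5894, 0.2956]), array([73.7, 45.2]), np.float64(1.192))
weight_center [([0.595, 0.305, 0.035], 0.86)]
board_center 0.69 (array([0.5169, 0.0205]), array([159.3,  63.7]), np.float64(0.222))
board_center [([0.517, 0.019, 0.041], 0.97)]
housing_center 0.61 (array([4.242e-01, 1.000e-04]), array([48.9, 25.6]), np.float64(-1.339))
housing_center []
board_pile 0.91 (array([0.383 , 0.2735]), array([187.6,  52.3]), np.float64(1.433))
board_pile [([0.383, 0.278, 0.004], 0.75)]
```

View pics/d.png

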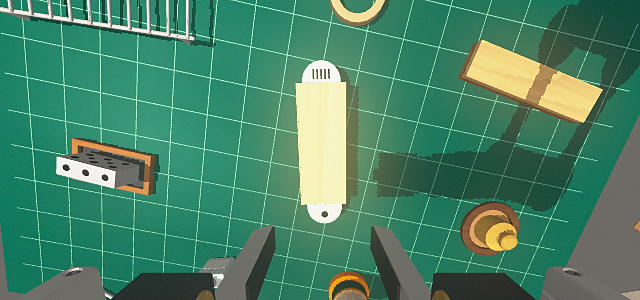

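Both weights look well placed: the block is in the tray at (105,165), the weight is in the dish at (490,230), and the board is clear at (322,143). The board is next.

```bash
python3 - <<'E'
from h import *
pick((.517,.0205),.041+.001,.22,.085,25)
place((.384,.277),.033+.001,1.433,.085,guard=2)
r.move_to([.56,.03,.25],q(np.pi+.2)); r.hold(.3)
k=vision.get_calibration("wrist"); im=vision.snapshot("wrist")
for n,z in [("board_center",.039),("housing_center",.035)]:
    m=models.regions_of(n,"wrist")
    for d in m[:1]: print(n,round(d["score"],2),rect(d["pixels"],k,z))
    m=models.mark_of(n,"wrist"); print(n,[(np.round(d["at"],3).tolist(),round(d["score"],2)) for d in m[:1]])
cv2.imwrite("pics/e.png",im[:300,:,::-1])
E
```

```text
grasp hit False op 0.0632 F 25.0
lifted op 0.0631 wf [-0.5 -0.4 -0.5]
place hit True dz from expected 0.0002 wf [-1.1  0.8  4.4]
t 53.8
board_center 0.95 (array([0.3843, 0.2739]), array([164.5,  67.5]), np.float64(1.431))
board_center [([0.386, 0.277, 0.03], 0.83)]
housing_center 0.76 (array([0.519 , 0.0214]), array([219.6,  51.4]), np.float64(0.218))
housing_center [([0.521, 0.022, 0.019], 0.82)]
```

View pics/e.png

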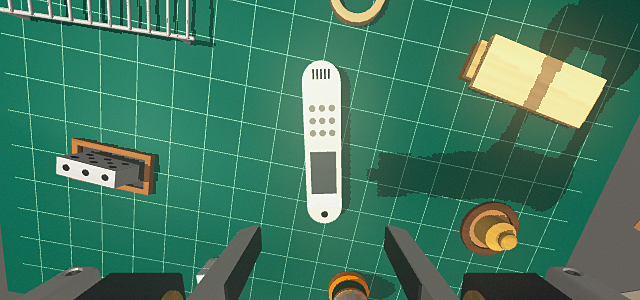

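The board lies on the pile at (537,80) and the housing is now bare, centred at (322,142). The housing is next.

```bash
python3 - <<'E'
from h import *
pick((.519,.0215),.019+.008,.218,.075,35)
place((.384,-.287),.054+.008,1.634,.07,guard=2)
r.move_to([.42,-.27,.3],q(np.pi/2+.1)); r.hold(.3)
k=vision.get_calibration("wrist"); a=vision.snapshot("wrist")
for n,z in [("housing_center",.07),("drying_rack",.038)]:
    m=models.regions_of(n,"wrist")
    for d in m[:1]: print(n,round(d["score"],2),rect(d["pixels"],k,z))
    m=models.mark_of(n,"wrist"); print(n,[(np.round(d["at"],3).tolist(),round(d["score"],2)) for d in m[:1]])
r.move_to([.45,.0,.35],q(np.pi+.2)); r.hold(.3)
b=vision.snapshot("top")
for n in ["block_center","weight_center","board_center","housing_center"]:
    m=models.mark_of(n,"top"); print(n,[(np.round(d["at"],3).tolist(),round(d["score"],2)) for d in m[:1]])
cv2.imwrite("pics/f.png",np.vstack([a[:280],b[60:360]])[...,::-1])
E
```

```text
grasp hit False op 0.0493 F 35.0
lifted op 0.0496 wf [-0.9 -0.7 -2.3]
place hit True dz from expected 0.0001 wf [ 0.3 -0.4  4.1]
t 71.4
housing_center [([0.385, -0.282, 0.055], 0.69)]
drying_rack 0.59 (array([ 0.4168, -0.2524]), array([173.2,  19.3]), np.float64(-1.508))
drying_rack []
block_center [([0.61, -0.28, 0.038], 0.9)]
weight_center [([0.591, 0.299, 0.038], 0.72)]
board_center [([0.387, 0.278, 0.037], 0.72)]
housing_center [([0.385, -0.281, 0.056], 0.81)]
```

View pics/f.png

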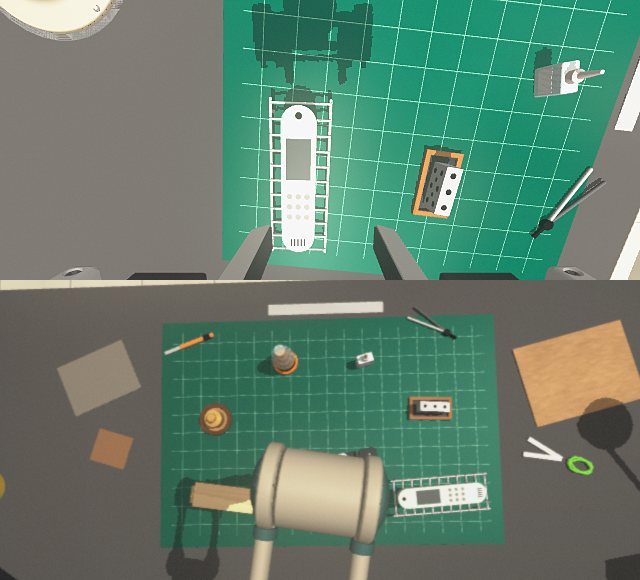

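The housing lies centred on the rack at (298,178) with the same side up. The block is in its tray, the weight is in its dish, and the bystanders have not moved.

```bash
python3 -c "
from plant import r
print(r.sign_off())"
```

```text
the job is handed in; nothing more can be done
None
```

The job is handed in, and the final pictures showed both weights, the press board and the housing set down in their places; the sign-off call returned no verdict.

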